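Stand the round lacquer brush in its jar

TASK

Take the round brush from the sloped wooden rest and stand it in the tall straight stoneware jar, hair up, lowering it down to the bottom of the jar instead of dropping it in. Leave the flat brush and the wooden spatula lying in the rest, and leave the jar standing.

Things in the scene. Friction and masses are not known exactly. Their poses are not given: they have to be found in the camera images.
- brush_mid (a point): Round brush 200 mm long, 60 g: round wooden handle 16 mm thick, aluminium ferrule 18 mm thick at 142-176 mm from the foot, black hair tuft on top. Point: centre of its length; z axis runs foot to hair. It leans in a fixed wooden rest 40 degrees from vertical, hair up towards the robot, on a cross bar 95 mm from the foot, with a 25 mm high stop strip beyond the foot; draw it out along its axis.
- jar: Tall straight white stoneware jar with a blue line near its foot, 110 mm high, 62 mm outer and 52 mm inner diameter, inner floor 6 mm above its underside, 500 g, loose on the table, empty. Origin: centre of its underside, z up. The wide low white bowl (130 mm across) near it is not the place for the brush.
- flat_brush_mid (a point): Bystander: flat brush in the same rest, 200 mm long, square wooden handle 16 mm thick, flat head 46 mm wide and 12 mm thick over the top 70 mm, ending in black hair. Point: centre of its length; z axis runs foot to hair. The three tools lie side by side, 95 mm apart between centres, in any order.
- spatula_mid (a point): Bystander: wooden spatula in the same rest, 200 mm long, square wooden handle 16 mm thick, flat blade 36 mm wide and 6 mm thick over the top 80 mm. Point: centre of its length; z axis runs foot to blade.
Not all that is in view belongs to the job. Leave any blue look-alike of the part that bears brush_mid alone.

How it is judged:
On the way:
1. the brush, still held, is lowered hair up into the jar until its foot is within about 35 mm of the jar's floor (z of brush_mid in the frame of jar below 0.141 m and horizontal distance between brush_mid and jar below 0.04 m and angle between brush_mid's own z axis and vertical below 0.44 rad and contact force between the fingers and brush above 0.5 N), for 0.1 s.
At the end, for the whole second after the job is handed in: The brush stands at rest in the upright jar, hair up, foot on the jar's floor (within about 14 mm), leaning no more than 25 degrees, its centre within 40 mm of the jar's axis; the jar is upright within 6 degrees; the flat brush and the spatula are within 30 mm of where they started (z of brush_mid in the frame of jar between 0.08 and 0.12 m and horizontal distance between brush_mid and jar below 0.04 m and angle between brush_mid's own z axis and vertical below 0.44 rad and linear speed of brush below 0.03 m/s and angle between jar's own z axis and vertical below 0.1 rad and distance of each of flat_brush_mid, spatula_mid from where it was at the start of the episode below 0.03 m); the robot touches nothing.
It fails at once if the flat brush or the spatula is moved out of its place in the rest (more than 30 mm) (distance of any of flat_brush_mid, spatula_mid from where it was at the start of the episode above 0.03 m).
It fails at once if the jar is knocked over (angle between jar's own z axis and vertical above 0.6 rad).
It also fails if it takes over 38 s, if anything falls off the work surface, if the arm or the gripper's body presses on something with over 40 N, if the wrist force passes 120 N, or if a joint passes its speed limit or range.

ROBOT

A 7-joint arm with a two-finger parallel gripper is mounted at the origin on the work surface. World frame = base frame: x ahead of the robot, y to its left, z up, the work surface at z = 0. Lengths are in m, angles in rad, forces in N, time in s.
With the tool pointing down it reaches from about 0.4 to 0.9 m from the base axis. Payload 5.5 kg.
Tool frame: the origin (TCP) lies at the very end of the fingers, on their centre line; the grasp point (between the pads) lies 19 mm behind it; y points along the fingers, z is the direction in which the jaws open and shut, and the axes are right-handed (so a half turn about y gives the same grasp; the last joint's range is limited). The gripper opens to 85 mm and grips with 20 to 120 N. Pads are 22 mm wide; open, the fingers measure 114 mm over their backs; the gripper's body (76 mm by 85 mm) begins 54 mm behind the grasp point. The pads swing forward as they close: fully open they stand 13 mm farther back than shut.
Start: joints at [1.378, 0.501, -0.427, 1.55, 0.221, 1.138, -0.21], TCP at [0.286, -0.584, 0.231] pointing down, gripper open.
Joint ranges: [-2.88, 2.88], [-0.31, 2.03], [-1.54, 1.56], [0.2, 2.42], [-1.41, 4.55], [0.19, 2.02], [-2.57, 2.57]. Speed limits (rad/s): [2.57, 2.57, 3.14, 3.14, 3.14, 3.14, 3.14].

INTERFACE

Orientations are given as a unit quaternion [x, y, z, w].
In Python, from rig import read_state, get_image, calibration, sign_off gives the robot as it stands. The module is installed in compiled form; this text tells all that it offers.
- The arm moves only by the tool apply_moves, never from a script. Its argument "targets" is a list of rows, each a list of 5 numbers: the shift along the tool's x, y, z in cm, then the turn about the tool's y in rad, then the closure in counts, from 0 (fully open) to 255 (shut). In form: [[dx, dy, dz, spin, grip], ...]. A call has 1 to 5 rows; each row is the pose to reach, as a shift and turn from the pose commanded when the call began, along the tool's axes at that moment; what a row does not reach only later rows make up. A row lasts 1/10 s, in which the tool goes at most 50 mm and 8.59 degrees, less where a joint would pass 70% of its speed; a pose out of reach is approached as far as the arm can. A call with a gripper value outside its range is refused whole. The fingers move at their own pace and stop on an object; the grip force is fixed at half the most. Time passes only in rows, so rows that repeat a pose let the fingers close. It gives the time, the measured TCP pose, the force and the opening at its end, in the units of the state.
- read_state(): the state, without advancing time (a new reading comes with each control period).
- get_image(name): name is "scene" or "top" or "wrist"; returns the picture (384x512x3 uint8, red, green, blue); there is no depth.
- calibration(name): a dict with "fx", "fy", "cx", "cy" (pixels), "position" and "orientation" of the camera in the world. Camera axes: x right, y down, z forward; pixel columns grow to the right and rows downward; lengths in m; the calibration is good to about 2 mm. A picture is of the moment at which its call begins: read the wrist's pose just before it. calibration takes no time and is no camera call; for the wrist camera it gives the pose at the moment of the call.
- sign_off(): hands the job in, once; it reports no verdict.
The state is a dict: "time_s": time; "joints": joint angles; "qd": joint speeds; "joint_efforts": joint torques, N m; "ee_pos": TCP position; "eef_rot": TCP orientation; "ft_force": force on the tool from outside, world axes, zero at the start; "moment": the same for the moment, N m; "grip_width": finger opening in m.
Only numpy, scipy, OpenCV 4.12 (cv2) and the standard library are available. Lean on these libraries where they do the work, as an engineer would, in place of code of your own. Each camera call takes 0.05 s, during which the arm holds its last target. There are 200 camera calls.

## Working session

There is one attempt and no reset: what is moved stays moved. The work goes in short steps, Python scripts to look and compute and a tool call to move; the robot and the scene stay as the last step left them, time stands still between calls to the robot, and variables do not carry over. Pictures are saved under pics/ and viewed, about 8 in all and at most 12, crops included, and the job is handed in when it is done.

Besides the shell and the picture viewer there is one more tool, called after "Call:" as name(argument=value, ...) on one line, values as JSON. apply_moves: Moves the arm, as the interface text tells. Its arguments: {"type":"object","properties":{"targets":{"type":"array","items":{"type":"array","items":{"type":"number"}}}},"required":["targets"]}

```bash
mkdir -p pics
python3 - <<'E'
from rig import *
import cv2
for n in("scene","top"):
    i=get_image(n);cv2.imwrite(f"pics/{n}0.png",i[...,::-1]);print(n,calibration(n))
print(read_state())
E
```

```text
scene {'fx': 393.55769705739436, 'fy': 393.55769705739436, 'cx': 256.7893106539641, 'cy': 198.0094275267418, 'position': array([ 1.14316371, -0.11078617,  0.80272585]), 'orientation': array([ 0.72464339,  0.59873832, -0.22067032, -0.26020949])}
top {'fx': 474.4918269710522, 'fy': 474.4918269710522, 'cx': 260.9958775853695, 'cy': 189.65958359521667, 'position': array([0.31258251, 0.01170943, 1.12773255]), 'orientation': array([-0.68107755,  0.72392982, -0.08127686,  0.07384485])}
{'time_s': 0.1, 'joints': array([ 1.37820119,  0.50176474, -0.4268158 ,  1.55135832,  0.2207602 ,
        1.13831893, -0.2102746 ]), 'qd': array([-2.10702615e-03, -4.61917506e-03,  1.04040902e-03, -4.84893203e-03,
        8.23411458e-04, -5.37486275e-04,  9.30070649e-05]), 'joint_efforts': array([-1.15075751e-02, -5.70807731e+01, -5.83874524e+00, -2.81748050e+01,
        1.04818275e-02,  5.54000493e-03,  5.68430687e-05]), 'ee_pos': array([ 0.28581205, -0.58307492,  0.23035177]), 'eef_rot': array([-0.15988976,  0.68944586, -0.68818992,  0.15966937]), 'ft_force': array([ 0.7034974 ,  0.18513692, -0.51505678]), 'moment': array([ 0.07905206,  0.04314022, -0.0088989 ]), 'grip_width': 0.0854452879314154}
```

View pics/scene0.png

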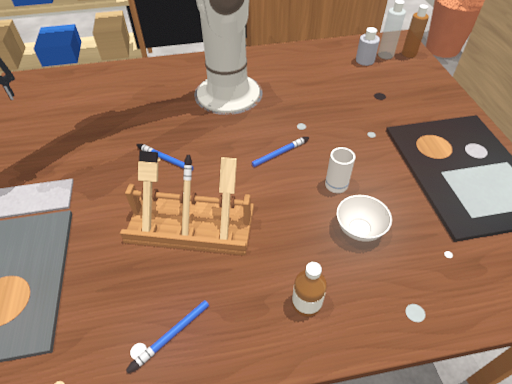

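View pics/top0.png

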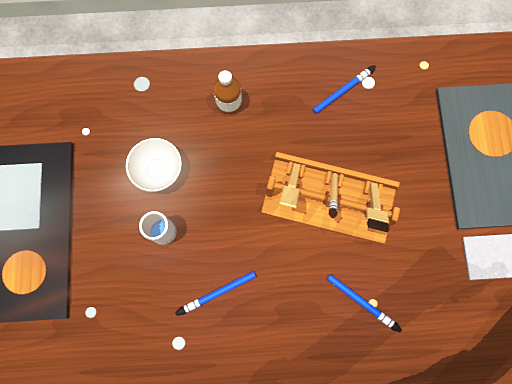

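The scene picture shows the rest with three tools: flat brush (148,190), round brush (187,195) and spatula (228,195). Three blue look-alikes lie on the table at (165,157), (280,152) and (170,335). The jar is at (340,170) and the bowl at (363,220). In the top view the round brush is at (334,193) and the jar at (157,228). I choose the middle, wood-coloured tool with the slim black tip. Next is a close crop of it and the jar.

Run:
```python
import cv2,numpy as np
s=cv2.imread("pics/scene0.png");t=cv2.imread("pics/top0.png")
f=lambda i,x,y,w,h,k:cv2.resize(i[y:y+h,x:x+w],None,fx=k,fy=k,interpolation=cv2.INTER_CUBIC)
a=f(s,140,145,100,100,4);b=f(t,285,155,100,100,4)
c=f(s,310,140,66,50,6);d=f(t,125,205,66,50,6)
c=c[:200,:400] if 0 else cv2.resize(c,(400,200*3//2));d=cv2.resize(d,(400,300))
cv2.imwrite("pics/crop.png",cv2.resize(np.hstack([np.vstack([a[:300],c]),np.vstack([b[:300],d])]),(800,600)))
```

```text
(no output)
```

View pics/crop.png

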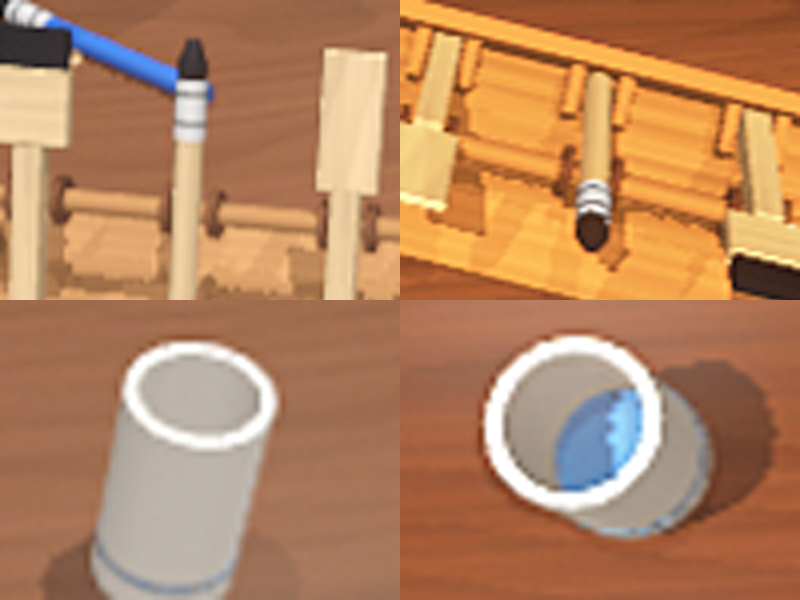

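The crop confirms the middle tool is a round handle with a banded ferrule and a slim black tuft. The handle/ferrule edge is at scene (187,179.7) and top (334,200.5). The jar rim centre is at scene (343,155.8) and top (153.6,225.3). Now I triangulate these.

```bash
cat > h.py <<'E'
import numpy as np
from scipy.spatial.transform import Rotation as R
from rig import *
def ray(n,p,c=None):
    c=c or calibration(n)
    d=R.from_quat(c["orientation"]).apply([(p[0]-c["cx"])/c["fx"],(p[1]-c["cy"])/c["fy"],1])
    return np.array(c["position"]),d/np.linalg.norm(d)
def tri(a,b):
    (p,d),(q,e)=a,b
    s=np.linalg.lstsq(np.c_[d,-e],q-p,rcond=None)[0]
    x,y=p+s[0]*d,q+s[1]*e
    return (x+y)/2,np.linalg.norm(x-y)
def plane(a,z): return a[0]+a[1]*(z-a[0][2])/a[1][2]
E
python3 - <<'E'
from h import *
np.set_printoptions(precision=4,suppress=True)
P={}
for k,s,t in [("142",(187,179.7),(334,200.5)),("176",(187.8,165.5),(333.5,208)),("tip",(188.2,155),(333,217.5)),("jar",(343,155.8),(153.6,225.3))]:
    P[k]=tri(ray("scene",s),ray("top",t));print(k,*P[k])
for n,p in(("scene",(343,155.8)),("top",(153.6,225.3))):print(plane(ray(n,p),.11))
d=P["tip"][0]-P["142"][0];print(np.linalg.norm(d),np.degrees(np.arccos(d[2]/np.linalg.norm(d))),d/np.linalg.norm(d))
# rest orientation: strip corners in top
a,b=plane(ray("top",(277,154)),.025),plane(ray("top",(398,182)),.025);print(a,b,(b-a)/np.linalg.norm(b-a))
print("foot",plane(ray("top",(335,173.8)),.02))
s=read_state();print(R.from_quat(s["eef_rot"]).as_matrix())
E
```

```text
142 [ 0.5022 -0.1608  0.1283] 0.00017151110544142136
176 [ 0.4816 -0.1539  0.1533] 0.00025048841395457905
tip [ 0.4598 -0.1493  0.1654] 0.0004194402916455984
jar [0.4754 0.2311 0.1065] 0.00020640134484922875
[0.4788 0.2295 0.11  ]
[0.4749 0.2302 0.11  ]
0.05755162582565627 49.74913665104215 [-0.7364  0.2007  0.6461]
[ 0.6445 -0.0517  0.025 ] [ 0.5574 -0.336   0.025 ] [-0.293  -0.9561  0.    ]
foot [ 0.5879 -0.1882  0.02  ]
[[-0.8979 -0.0007  0.4402]
 [-0.4402  0.0017 -0.8979]
 [-0.0001 -1.     -0.0018]]
```

Measurements agree: handle/ferrule edge minus 142 mm along a 40° axis gives the foot at (0.590,-0.188), against (0.588,-0.188) from the image. The jar axis is about (0.476,0.230).

The tool only translates and spins about the vertical, so it can't tilt the brush. My plan:
1. Grip the ferrule loosely centred.
2. Swing the brush upright about its foot against the stop strip, letting it pivot in the pads.
3. Lift it and carry it to the jar.

First I move over the brush.

Call:
apply_moves(targets=[[-37.3,0,-29.1,0.752,120],[-37.3,0,-29.1,0.752,120],[-37.3,0,-29.1,0.752,120],[-37.3,0,-29.1,0.752,120],[-37.3,0,-29.1,0.752,120]])

```text
time_s: 0.6
ee_pos: [0.3947, -0.3593, 0.2311]
eef_rot: [0.102, 0.7, -0.7, -0.103]
ft_force: [2.4, -0.4, -0.3]
grip_width: 0.0453
```

```bash
cat >> h.py <<'E'
e=np.array([-.293,-.956,0])
def go(p,yaw=None):
    s=read_state();M=R.from_quat(s["eef_rot"]).as_matrix()
    d=M.T@(np.array(p)-s["ee_pos"])*100
    z=M[:,2];a=-np.arctan2(z[0]*e[1]-z[1]*e[0],z@e)
    print("t",s["time_s"],"pos",s["ee_pos"].round(4),"d cm",d.round(2),"spin",round(a,3),"F",s["ft_force"].round(1),"w",round(s["grip_width"],4))
E
python3 -c "
from h import *
go([.493,-.158,.23])"
```

```text
t 0.6 pos [ 0.3947 -0.3593  0.2311] d cm [ -3.65   0.11 -22.11] spin 0.007 F [ 2.4 -0.4 -0.3] w 0.0453
```

Call:
apply_moves(targets=[[-3.65,0,-22.1,0.007,120],[-3.65,0,-22.1,0.007,120],[-3.65,0,-22.1,0.007,120],[-3.65,0,-22.1,0.007,120],[-3.65,0,-22.1,0.007,120]])

```text
time_s: 1.1
ee_pos: [0.493, -0.1542, 0.2315]
eef_rot: [0.101, 0.701, -0.699, -0.101]
ft_force: [-0.3, 0.1, 0.3]
grip_width: 0.0453
```

Call:
apply_moves(targets=[[0,0,0,0,120],[0,0,0,0,120]])

```text
time_s: 1.3
ee_pos: [0.4911, -0.1596, 0.231]
eef_rot: [-0.102, -0.7, 0.7, 0.103]
ft_force: [0.0, -1.1, -0.3]
grip_width: 0.0453
```

```bash
python3 -c "
from h import *
import cv2
go([.493,-.158,.121])
c=calibration('wrist');i=get_image('wrist');cv2.imwrite('pics/w1.png',i[...,::-1])
M=R.from_quat(c['orientation'])
def pr(p):
    q=M.inv().apply(np.array(p)-c['position']);return (q[:2]/q[2]*[c['fx'],c['fy']]+[c['cx'],c['cy']]).round(1)
f=np.array([.5895,-.1875,.0195]);u=np.array([-.6145,.1883,.766])
for s in(0,.1,.142,.157,.176,.2):print(s,pr(f+s*u))
"
```

```text
t 1.3 pos [ 0.4911 -0.1596  0.231 ] d cm [-0.14 11.   -0.21] spin 0.007 F [ 0.  -1.1 -0.3] w 0.0453
0 [258.6  66.6]
0.1 [257.9 136.2]
0.142 [257.5 174.6]
0.157 [257.4 190.1]
0.176 [257.1 211.3]
0.2 [256.8 241.1]
```

View pics/w1.png

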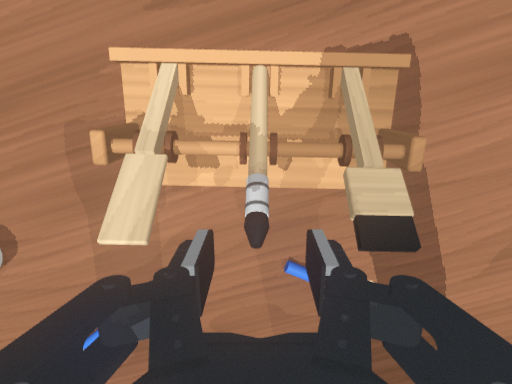

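The wrist view shows the round brush at column 257: ferrule at row 175, tip at row 243, foot at row 66. All match my projected axis, and the spatula and flat brush are clear on either side. I descend.

Call:
apply_moves(targets=[[-0.14,4,-0.15,0.007,120],[-0.14,7,-0.15,0.007,120],[-0.14,9.5,-0.15,0.007,120],[-0.14,11,-0.15,0.007,120],[-0.14,11,-0.15,0.007,120]])

```text
time_s: 1.85
ee_pos: [0.4904, -0.1603, 0.1189]
eef_rot: [0.105, 0.699, -0.699, -0.108]
ft_force: [-0.2, -0.1, 0.8]
grip_width: 0.045
```

```bash
python3 -c "
from h import *
import cv2
go([.493,-.158,.121])
i=get_image('wrist');j=get_image('scene')
cv2.imwrite('pics/c2.png',np.hstack([cv2.resize(i,(400,300)),cv2.resize(j[100:250,90:290],(400,300))])[...,::-1])
"
```

```text
t 1.85 pos [ 0.4904 -0.1603  0.1189] d cm [-0.18 -0.21 -0.3 ] spin -0.005 F [-0.2 -0.1  0.8] w 0.045
```

View pics/c2.png

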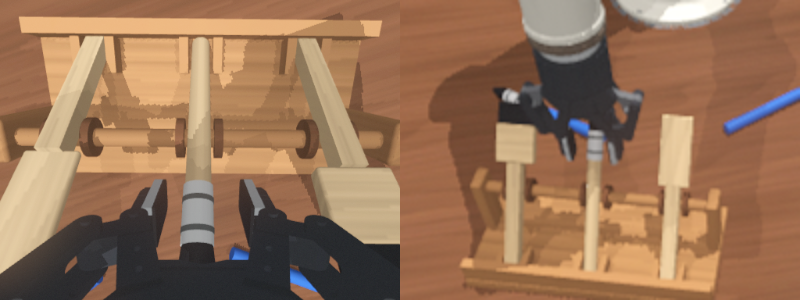

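The pads straddle the ferrule, which sits between them at about (198,210) in the wrist half, and both neighbours are clear. I close the gripper.

Call:
apply_moves(targets=[[-0.1,-0.2,-0.2,0,180],[-0.1,-0.2,-0.2,0,255],[-0.1,-0.2,-0.2,0,255],[-0.1,-0.2,-0.2,0,255],[-0.1,-0.2,-0.2,0,255]])

```text
time_s: 2.45
ee_pos: [0.4957, -0.1575, 0.1243]
eef_rot: [-0.106, -0.699, 0.699, 0.105]
ft_force: [0.3, -0.5, 6.2]
grip_width: 0.0157
```

```bash
python3 -c "
from h import *
s=read_state();go(s['ee_pos']+np.array([.0956,-.0293,.034])*1.0)"
```

```text
t 2.45 pos [ 0.4957 -0.1575  0.1243] d cm [-10.01  -3.38  -0.02] spin -0.002 F [ 0.3 -0.5  6.2] w 0.0157
```

Call:
apply_moves(targets=[[-0.9,-0.6,0,0,255],[-1.8,-1.2,0,0,255],[-2.7,-1.7,0,0,255],[-3.7,-2.2,0,0,255],[-3.7,-2.2,0,0,255]])

```text
time_s: 2.95
ee_pos: [0.5322, -0.1684, 0.1461]
eef_rot: [0.106, 0.699, -0.699, -0.104]
ft_force: [-2.8, 1.3, 1.1]
grip_width: 0.0153
```

```bash
python3 -c "
from h import *
import cv2
go([.493,-.158,.121])
i=get_image('wrist');j=get_image('scene')
cv2.imwrite('pics/c3.png',np.hstack([cv2.resize(i,(400,300)),cv2.resize(j[100:250,90:290],(400,300))])[...,::-1])
"
```

```text
t 2.95 pos [ 0.5322 -0.1684  0.1461] d cm [4.06 2.5  0.16] spin -0.002 F [-2.8  1.3  1.1] w 0.0153
```

View pics/c3.png

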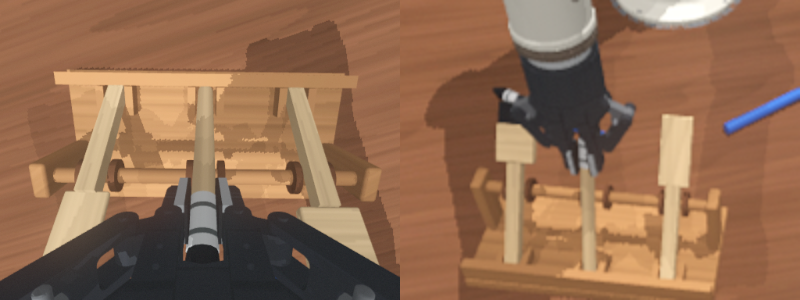

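The brush now leans less. Its foot still bears on the strip at (205,85) in the wrist half, with about 3 N of reaction. I continue the arc.

Call:
apply_moves(targets=[[-1.1,-0.4,0,0,255],[-2.1,-0.7,0,0,255],[-3.2,-0.9,0,0,255],[-4.2,-1.1,0,0,255],[-5.3,-1.2,0,0,255]])

```text
time_s: 3.55
ee_pos: [0.5832, -0.1841, 0.158]
eef_rot: [-0.107, -0.699, 0.699, 0.104]
ft_force: [-0.3, 0.4, 0.4]
grip_width: 0.0007
```

Call:
apply_moves(targets=[[-1.0,-0.1,0,0,255],[-1.3,-0.1,0,0,255],[-1.3,-0.1,0,0,255]])

```text
time_s: 3.85
ee_pos: [0.5941, -0.1876, 0.1583]
eef_rot: [0.106, 0.699, -0.699, -0.105]
ft_force: [0.3, -0.7, 0.1]
grip_width: -0.0002
```

```bash
python3 -c "
from h import *
import cv2
go([.493,-.158,.121])
i=get_image('wrist');j=get_image('scene')
cv2.imwrite('pics/c4.png',np.hstack([cv2.resize(i,(400,300)),cv2.resize(j[100:250,90:290],(400,300))])[...,::-1])
"
```

```text
t 3.85 pos [ 0.5941 -0.1876  0.1583] d cm [10.54  3.72  0.15] spin -0.002 F [ 0.3 -0.7  0.1] w -0.0002
```

View pics/c4.png

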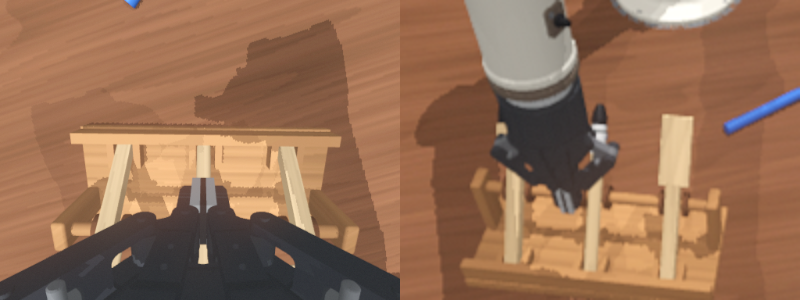

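The grip slipped off (width 0) and the brush dropped back into the rest, with its tip at about scene (190,152). I rise, clear the view and measure it again.

Call:
apply_moves(targets=[[0,-5,0,0,120],[0,-9,0,0,120],[4,-12,0,0,120],[9,-12,0,0,120],[10.5,-12,0,0,120]])

```text
time_s: 4.45
ee_pos: [0.4886, -0.155, 0.2787]
eef_rot: [-0.104, -0.699, 0.7, 0.106]
ft_force: [-1.1, -0.5, 0.3]
grip_width: 0.0451
```

Call:
apply_moves(targets=[[6,0,0,0,120],[8,0,0,0,120],[8,0,0,0,120],[8,0,0,0,120]])

```text
time_s: 4.85
ee_pos: [0.4162, -0.1332, 0.2789]
eef_rot: [-0.106, -0.699, 0.7, 0.105]
ft_force: [-0.1, -0.5, 0.1]
grip_width: 0.0449
```

```bash
python3 -c "
from h import *
import cv2
go([.493,-.158,.121])
c=calibration('wrist');np.save('w5.npy',c,allow_pickle=True);i=get_image('wrist');j=get_image('scene')
cv2.imwrite('pics/w5.png',i[...,::-1]);cv2.imwrite('pics/s5.png',j[...,::-1])
cv2.imwrite('pics/c5.png',np.hstack([cv2.resize(i[30:330,106:406],(400,400)),cv2.resize(j[145:245,140:240],(400,400),interpolation=2)])[...,::-1])
M=R.from_quat(c['orientation'])
def pr(p):
    q=M.inv().apply(np.array(p)-c['position']);return (q[:2]/q[2]*[c['fx'],c['fy']]+[c['cx'],c['cy']]).round(1)
f=np.array([.5895,-.1875,.0195]);u=np.array([-.6145,.1883,.766])
for s in(0,.1,.142,.157,.176,.2):print(s,pr(f+s*u),(pr(f+s*u)-[106,30])*4/3)
"
```

```text
t 4.85 pos [ 0.4162 -0.1332  0.2789] d cm [-8.04 15.8   0.08] spin -0.002 F [-0.1 -0.5  0.1] w 0.0449
0 [260.4  -3.3] [205.86666667 -44.4       ]
0.1 [260.7  47.5] [206.26666667  23.33333333]
0.142 [260.9  74.9] [206.53333333  59.86666667]
0.157 [261.   85.9] [206.66666667  74.53333333]
0.176 [261.1 100.8] [206.8  94.4]
0.2 [261.2 121.4] [206.93333333 121.86666667]
```

View pics/c5.png

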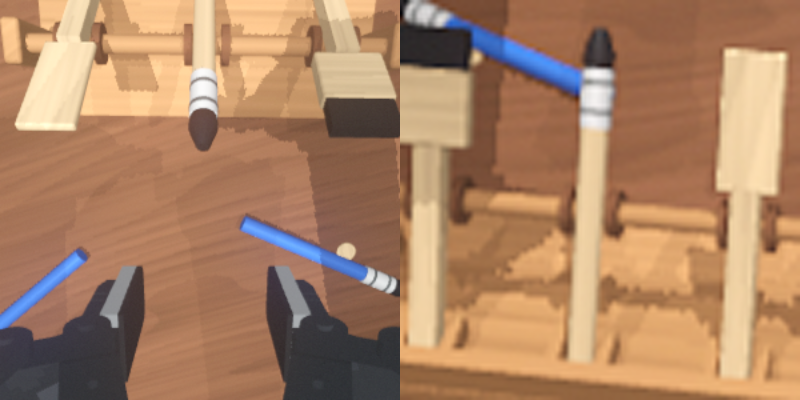

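The brush lies back in its saddle, shifted up-axis towards the robot. The ferrule edge is at wrist (258.3,82.5) and scene (188.8,177), and the tip at wrist (258.3,142.5) and scene (189.5,152.5). The neighbours look untouched.

```bash
python3 -c "
from h import *
c=np.load('w5.npy',allow_pickle=True).item()
P=[]
for k,s,w in(('142',(188.8,177),(258.3,82.5)),('176',(189.5,162.5),(258.3,114.8)),('tip',(189.5,152.5),(258.3,142.5)),('foot',(185.5,235),None)):
    if w: x=tri(ray('scene',s),ray('w',w,c));P.append(x[0])
    else: x=[plane(ray('scene',s),z) for z in(.015,.025,.035)]
    print(k,x)
u=P[1]-P[0];print(u/np.linalg.norm(u),np.linalg.norm(u))
u=P[2]-P[0];print(u/np.linalg.norm(u),np.linalg.norm(u))
"
```

```text
142 (array([ 0.49671392, -0.15622086,  0.1306612 ]), np.float64(0.0008428182531393218))
176 (array([ 0.47118317, -0.14899937,  0.15205649]), np.float64(0.00043450092219011544))
tip (array([ 0.45075889, -0.14417357,  0.16465609]), np.float64(0.003485439099927146))
foot [array([ 0.57641977, -0.18611653,  0.015     ]), array([ 0.58361446, -0.18516023,  0.025     ]), array([ 0.59080914, -0.18420393,  0.035     ])]
[-0.7490512   0.21187242  0.62771999] 0.03408411964369203
[-0.78665973  0.2062258   0.58192559] 0.058417923831732436
```

```bash
python3 -c "
from h import *
import cv2
c=calibration('wrist');s=read_state();T=R.from_quat(s['eef_rot']);M=R.from_quat(c['orientation'])
print('cam in tool',T.inv().apply(c['position']-s['ee_pos']))
for b in(0,-.01,-.019,-.03):
  q=M.inv().apply(s['ee_pos']+T.apply([0,b,0])-c['position']);print(b,(q[:2]/q[2]*[c['fx'],c['fy']]+[c['cx'],c['cy']]).round(1),'c3-scale',((q[:2]/q[2]*[c['fx'],c['fy']]+[c['cx'],c['cy']])*.78125).round(0))
i=cv2.imread('pics/c2.png')[:, :400];j=cv2.imread('pics/c3.png')[:, :400]
cv2.imwrite('pics/c6.png',np.hstack([cv2.resize(a[160:280,120:280],(400,300),interpolation=2) for a in(i,j)]))
"
```

```text
cam in tool [-0.07056659 -0.14370395 -0.00029179]
0 [260.3 244.1] c3-scale [203. 191.]
-0.01 [260.3 253.6] c3-scale [203. 198.]
-0.019 [260.4 263.3] c3-scale [203. 206.]
-0.03 [260.4 276.9] c3-scale [203. 216.]
```

View pics/c6.png

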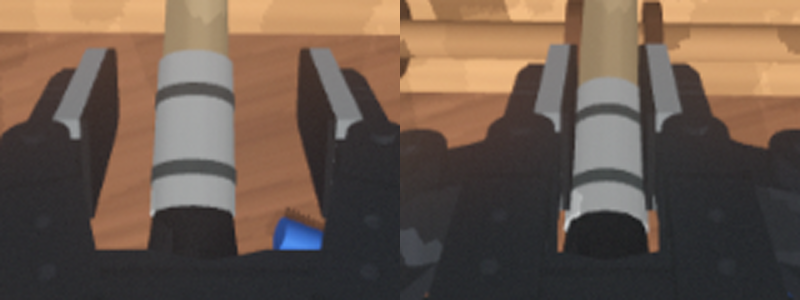

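I found the cause. I had triangulated ferrule edges on the visible surface, which is about 8 mm off the axis, so I gripped about 12 mm off the brush's axis. Corrected for that, the ferrule centre's axis point is now about (0.479,-0.150,0.137). The original foot axis was (0.584,-0.186,0.014).

```bash
python3 -c "
from h import *
go([.479,-.1504,.118])"
```

```text
t 4.95 pos [ 0.4173 -0.1332  0.2788] d cm [-6.37 16.09 -0.18] spin -0.002 F [ 0.8 -1.4 -0.1] w 0.0454
```

Call:
apply_moves(targets=[[-3.5,3,-0.15,0,120],[-6.4,6,-0.15,0,120],[-6.4,10,-0.15,0,120],[-6.4,13.5,-0.15,0,120],[-6.4,16.1,-0.15,0,120]])

```text
time_s: 5.45
ee_pos: [0.478, -0.1499, 0.1143]
eef_rot: [0.104, 0.7, -0.699, -0.106]
ft_force: [-0.4, -0.7, 0.2]
grip_width: 0.0451
```

Call:
apply_moves(targets=[[0,0,0,0,180],[0,0,0,0,180]])

```text
time_s: 5.65
ee_pos: [0.4787, -0.15, 0.1171]
eef_rot: [0.105, 0.7, -0.699, -0.106]
ft_force: [1.0, -0.7, 0.4]
grip_width: 0.0252
```

```bash
python3 -c "
from h import *
import cv2
go([.479,-.1504,.118])
i=get_image('wrist');j=get_image('scene')
cv2.imwrite('pics/c7.png',np.hstack([cv2.resize(i[180:330,156:356],(400,300),interpolation=2),cv2.resize(j[130:205,140:240],(400,300),interpolation=2)])[...,::-1])
"
```

```text
t 5.65 pos [ 0.4787 -0.15    0.1171] d cm [-0.04 -0.09  0.02] spin -0.001 F [ 1.  -0.7  0.4] w 0.0252
```

View pics/c7.png

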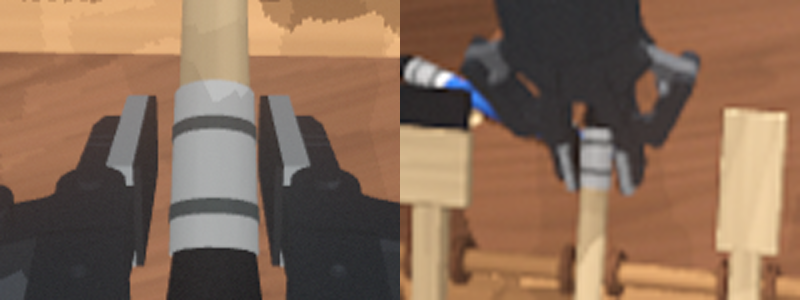

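The ferrule is now centred on the pads: it spans rows 85-250, with the grasp point projecting to row 167. I close.

Call:
apply_moves(targets=[[0,0,0,0,255],[0,0,0,0,255],[0,0,0,0,255],[0,0,0,0,255]])

```text
time_s: 6.15
ee_pos: [0.4793, -0.1507, 0.1185]
eef_rot: [-0.106, -0.699, 0.699, 0.104]
ft_force: [0.6, -0.4, 5.3]
grip_width: 0.0163
```

```bash
python3 -c "
from h import *
go([.4859,-.1558,.1171])"
```

```text
t 6.15 pos [ 0.4793 -0.1507  0.1185] d cm [-0.78  0.14  0.29] spin -0.002 F [ 0.6 -0.4  5.3] w 0.0163
```

Call:
apply_moves(targets=[[-0.3,0.1,0.1,0,255],[-0.6,0.2,0.2,0,255],[-0.6,0.2,0.2,0,255]])

```text
time_s: 6.45
ee_pos: [0.4807, -0.1524, 0.1167]
eef_rot: [-0.103, -0.699, 0.699, 0.107]
ft_force: [-10.9, 4.9, 24.0]
grip_width: 0.0167
```

Call:
apply_moves(targets=[[-0.4,-0.3,0,0,255],[-0.8,-0.6,0,0,255],[-1.2,-0.9,0,0,255],[-1.6,-1.2,0,0,255],[-1.6,-1.2,0,0,255]])

```text
time_s: 6.95
ee_pos: [0.495, -0.1581, 0.1263]
eef_rot: [0.103, 0.699, -0.699, -0.108]
ft_force: [-5.5, 1.4, 0.7]
grip_width: 0.0167
```

Call:
apply_moves(targets=[[-0.6,-0.4,0,0,255],[-1.2,-0.7,0,0,255],[-1.8,-0.9,0,0,255],[-2.4,-1.2,0,0,255],[-2.4,-1.2,0,0,255]])

```text
time_s: 7.45
ee_pos: [0.5192, -0.1656, 0.1384]
eef_rot: [0.104, 0.699, -0.699, -0.107]
ft_force: [-5.1, 1.7, 0.0]
grip_width: 0.0165
```

```bash
python3 -c "
from h import *
go([.4859,-.1558,.1171])"
```

```text
t 7.45 pos [ 0.5192 -0.1656  0.1384] d cm [3.46 2.15 0.05] spin -0.002 F [-5.1  1.7  0. ] w 0.0165
```

Call:
apply_moves(targets=[[-0.6,-0.2,0,0,255],[-1.2,-0.4,0,0,255],[-1.8,-0.5,0,0,255],[-2.4,-0.6,0,0,255],[-2.4,-0.6,0,0,255]])

```text
time_s: 7.95
ee_pos: [0.5434, -0.1728, 0.1446]
eef_rot: [0.105, 0.699, -0.699, -0.106]
ft_force: [-3.6, 1.5, -0.9]
grip_width: 0.0166
```

Call:
apply_moves(targets=[[-0.6,-0.1,0,0,255],[-1.2,-0.2,0,0,255],[-1.8,-0.3,0,0,255],[-2.2,-0.3,0,0,255],[-2.2,-0.3,0,0,255]])

```text
time_s: 8.45
ee_pos: [0.566, -0.1796, 0.1483]
eef_rot: [0.106, 0.699, -0.699, -0.105]
ft_force: [-3.1, 1.0, 0.9]
grip_width: 0.0165
```

Call:
apply_moves(targets=[[-0.6,0,0,0,255],[-1.2,0,0,0,255],[-1.6,0,0,0,255],[-1.6,0,0,0,255]])

```text
time_s: 8.85
ee_pos: [0.5815, -0.1844, 0.1483]
eef_rot: [-0.106, -0.699, 0.699, 0.105]
ft_force: [-2.5, -0.5, 0.2]
grip_width: 0.0164
```

```bash
python3 -c "
from h import *
import cv2
go([.4859,-.1558,.1171])
i=get_image('top');j=get_image('scene')
cv2.imwrite('pics/c8.png',np.hstack([cv2.resize(i[120:270,250:450],(400,300),interpolation=2),cv2.resize(j[100:250,90:290],(400,300),interpolation=2)])[...,::-1])
"
```

```text
t 8.85 pos [ 0.5815 -0.1844  0.1483] d cm [9.98 3.11 0.08] spin -0.002 F [-2.5 -0.5  0.2] w 0.0164
```

View pics/c8.png

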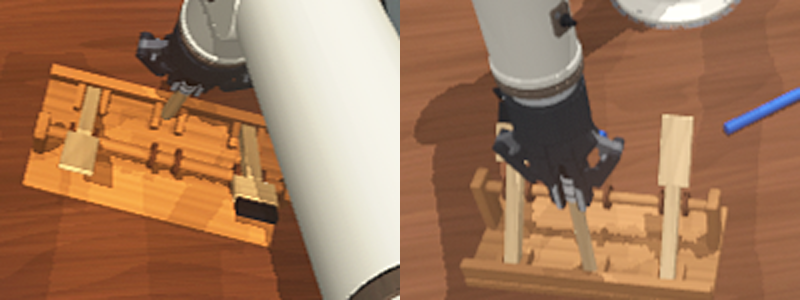

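```bash
python3 -c "
from h import *
def pr(n,p):
    c=calibration(n);q=R.from_quat(c['orientation']).inv().apply(np.array(p)-c['position']);return q[:2]/q[2]*[c['fx'],c['fy']]+[c['cx'],c['cy']]
S=lambda p:(pr('scene',p)-[90,100])*2+[400,0]
T=lambda p:(pr('top',p)-[250,120])*2
g=np.array([.5815,-.1844,.167])
for f in([.5836,-.1857,.012],[.575,-.182,.015],[.595,-.19,.015],g-[0,0,.157]):print(S(f),T(f))
print(S(g),T(g))
"
```

```text
[592.13416555 276.18279164] [167.22094905 112.83225558]
[594.31960891 268.51278307] [165.22600112 119.29388141]
[588.85043751 283.1305797 ] [170.23978264 102.91703519]
[593.32521557 275.5259637 ] [166.06698453 114.97286154]
[571.85279131 191.98034577] [188.71937618  78.70277539]
```

The foot's observed pixels (scene (588,271), top (170,115)) match a near-vertical brush, which predicts (592,276) and (167,113). So the lean is within a few degrees. I lift straight up.

Call:
apply_moves(targets=[[0,-2,0,0,255],[0,-5,0,0,255],[0,-9,0,0,255],[0,-13,0,0,255],[0,-17,0,0,255]])

```text
time_s: 9.45
ee_pos: [0.5816, -0.1843, 0.3205]
eef_rot: [-0.107, -0.699, 0.699, 0.104]
ft_force: [0.3, -0.3, -0.9]
grip_width: 0.0163
```

Call:
apply_moves(targets=[[0,-3,0,0,255],[0,-3,0,0,255]])

```text
time_s: 9.65
ee_pos: [0.5843, -0.1846, 0.3546]
eef_rot: [-0.11, -0.698, 0.7, 0.101]
ft_force: [0.7, 1.1, -0.3]
grip_width: 0.0166
```

```bash
python3 -c "
from h import *
go([.4765,.230,.348])"
```

```text
t 9.65 pos [ 0.5843 -0.1846  0.3546] d cm [ 22.52   0.36 -36.44] spin -0.002 F [ 0.7  1.1 -0.3] w 0.0166
```

Still held. I carry it to the jar in gradual steps.

Call:
apply_moves(targets=[[1.5,0,-2.5,0,255],[4,0,-6.5,0,255],[6.6,0,-10.7,0,255],[9,0,-14.6,0,255],[11.2,0,-18.2,0,255]])

```text
time_s: 10.15
ee_pos: [0.5269, 0.0251, 0.3479]
eef_rot: [0.106, 0.699, -0.699, -0.104]
ft_force: [0.7, 0.3, -0.7]
grip_width: 0.0166
```

Call:
apply_moves(targets=[[2.5,0,-4,0,255],[5,0,-8,0,255],[7.5,0,-12,0,255],[9.3,0,-15,0,255],[10.3,0,-16.7,0,255]])

```text
time_s: 10.65
ee_pos: [0.4768, 0.2169, 0.3483]
eef_rot: [0.104, 0.7, -0.699, -0.103]
ft_force: [0.2, 0.5, -0.5]
grip_width: 0.0164
```

Call:
apply_moves(targets=[[0,0,0,0,255],[0,0,0,0,255],[0,0,0,0,255]])

```text
time_s: 10.95
ee_pos: [0.4787, 0.2113, 0.3479]
eef_rot: [-0.106, -0.699, 0.699, 0.106]
ft_force: [-0.1, -1.0, -1.2]
grip_width: 0.0166
```

```bash
python3 -c "
from h import *
import cv2
go([.4765,.230,.348])
for n in('scene','top'): cv2.imwrite(f'pics/{n}9.png',get_image(n)[...,::-1])
# handle by colour, vs first picture
for n in('scene','top'):
    a=cv2.imread(f'pics/{n}0.png').astype(int);b=cv2.imread(f'pics/{n}9.png')
    h=cv2.cvtColor(b,cv2.COLOR_BGR2HSV);d=np.abs(a-b).sum(2)>60
    m=d&(h[...,0]>8)&(h[...,0]<30)&(h[...,2]>120)&(h[...,1]>40)&(h[...,1]<150)
    k,l,st,ce=cv2.connectedComponentsWithStats(m.astype(np.uint8))
    for i in range(1,k):
        if st[i,4]>40: print(n,st[i],ce[i].round(1))
"
```

```text
t 10.95 pos [0.4787 0.2113 0.3479] d cm [ 0.76 -0.01 -1.72] spin -0.004 F [-0.1 -1.  -1.2] w 0.0166
scene [  0  57  15  43 320] [ 6.3 78.9]
scene [340  70  16  58 301] [347.6  99.2]
scene [   0   95  185   93 3766] [ 83.5 138.2]
scene [165 151  48  10 157] [191.5 155.1]
scene [179 161  41  74 933] [198.  185.5]
scene [ 231  172   88   59 1520] [267.5 202.6]
top [420  61   9   8  54] [423.9  64.7]
top [114 146  17   4  42] [122.2 147. ]
top [187 152  16  12  93] [193.8 156.6]
top [279 163  21  45 465] [290.9 189.2]
top [150 171  50  48 793] [176.  199.7]
top [366 182  23  41 419] [376.  206.1]
top [176 244  20   6  63] [185.2 246.1]
top [174 250  14  18  47] [180.7 257.9]
top [ 40 252   9  13  42] [ 43.8 258.1]
top [ 70 302  44  82 124] [ 91.8 343.5]
```

```bash
python3 -c "
from h import *
import cv2
a=cv2.imread('pics/scene0.png').astype(int);b=cv2.imread('pics/scene9.png')
h=cv2.cvtColor(b,cv2.COLOR_BGR2HSV);m=(np.abs(a-b).sum(2)>60)&(h[...,0]>8)&(h[...,0]<30)&(h[...,2]>120)&(h[...,1]>40)&(h[...,1]<150)
for y in range(66,134,6):
    x=np.flatnonzero(m[y,335:360])+335;print(y,x.min() if len(x) else 0,x.max() if len(x) else 0)
def pr(n,p):
    c=calibration(n);q=R.from_quat(c['orientation']).inv().apply(np.array(p)-c['position']);return (q[:2]/q[2]*[c['fx'],c['fy']]+[c['cx'],c['cy']]).round(1)
g=read_state()['ee_pos']+[0,0,.019]
for t in(-10,-5,0,5,10,15):
    t=np.radians(t);u=np.array([-.956*np.sin(t),.293*np.sin(t),np.cos(t)]);print(np.degrees(t).round(),'foot',pr('scene',g-.157*u),'142',pr('scene',g-.015*u))
t=.1;print('side',pr('scene',g-.157*np.array([.293*t,.956*t,1])))
"
```

```text
66 0 0
72 351 355
78 349 354
84 348 353
90 347 352
96 346 351
102 345 350
108 344 348
114 343 347
120 341 346
126 340 345
132 0 0
-10.0 foot [342.2 117.2] 142 [353.4  70.1]
-5.0 foot [342.2 121.5] 142 [353.4  70.6]
0.0 foot [342.4 125.5] 142 [353.4  71. ]
5.0 foot [342.6 129.2] 142 [353.4  71.3]
10.0 foot [342.9 132.5] 142 [353.5  71.6]
15.0 foot [343.2 135.4] 142 [353.5  71.8]
side [335.5 125.1]
```

The foot is at scene (342,128), which gives a lean of about 3°. I centre over the jar and lower.

Call:
apply_moves(targets=[[1.0,0,-1.7,0,255],[1.0,0,-1.7,0,255],[1.0,0,-1.7,0,255],[1.0,3,-1.7,0,255],[1.0,6,-1.7,0,255]])

```text
time_s: 11.55
ee_pos: [0.4748, 0.2308, 0.2884]
eef_rot: [0.107, 0.699, -0.699, -0.105]
ft_force: [-0.2, 0.3, -0.8]
grip_width: 0.0168
```

```bash
python3 -c "
from h import *
go([.474,.2307,.144])"
```

```text
t 11.55 pos [0.4748 0.2308 0.2884] d cm [ 0.11 14.44  0.05] spin -0.003 F [-0.2  0.3 -0.8] w 0.0168
```

Call:
apply_moves(targets=[[0,2,0,0,255],[0,4,0,0,255],[0,6,0,0,255],[0,8,0,0,255],[0,10,0,0,255]])

```text
time_s: 12.05
ee_pos: [0.4741, 0.2304, 0.1875]
eef_rot: [-0.106, -0.699, 0.699, 0.106]
ft_force: [0.5, 0.3, -0.4]
grip_width: 0.0167
```

Call:
apply_moves(targets=[[0,1,0,0,255],[0,2,0,0,255],[0,3,0,0,255],[0,3,0,0,255],[0,3,0,0,255]])

```text
time_s: 12.55
ee_pos: [0.4736, 0.2322, 0.1586]
eef_rot: [0.105, 0.699, -0.699, -0.105]
ft_force: [0.3, -0.5, -0.4]
grip_width: 0.0164
```

Call:
apply_moves(targets=[[0,0.3,0,0,255],[0,0.6,0,0,255],[0,0.8,0,0,255],[0,0.8,0,0,255]])

```text
time_s: 12.95
ee_pos: [0.4732, 0.2319, 0.1501]
eef_rot: [-0.105, -0.699, 0.699, 0.105]
ft_force: [0.4, -0.6, -0.9]
grip_width: 0.0167
```

Call:
apply_moves(targets=[[0,0.2,0,0,255],[0,0.4,0,0,255],[0,0.4,0,0,255]])

```text
time_s: 13.25
ee_pos: [0.4732, 0.2319, 0.146]
eef_rot: [-0.105, -0.699, 0.699, 0.105]
ft_force: [0.0, -0.5, -0.7]
grip_width: 0.0166
```

Call:
apply_moves(targets=[[0,0.15,0,0,255],[0,0.3,0,0,255],[0,0.3,0,0,255]])

```text
time_s: 13.55
ee_pos: [0.4732, 0.2319, 0.1431]
eef_rot: [-0.105, -0.699, 0.699, 0.105]
ft_force: [0.2, -0.1, -1.1]
grip_width: 0.0165
```

Call:
apply_moves(targets=[[0,0.15,0,0,255],[0,0.3,0,0,255],[0,0.3,0,0,255]])

```text
time_s: 13.85
ee_pos: [0.4735, 0.232, 0.1403]
eef_rot: [0.105, 0.699, -0.699, -0.105]
ft_force: [0.4, -0.3, -1.3]
grip_width: 0.0167
```

Call:
apply_moves(targets=[[0,0.15,0,0,255],[0,0.3,0,0,255],[0,0.3,0,0,255]])

```text
time_s: 14.15
ee_pos: [0.4751, 0.2327, 0.1399]
eef_rot: [0.107, 0.7, -0.699, -0.104]
ft_force: [-1.9, -1.7, 16.5]
grip_width: 0.0166
```

The foot meets the floor at TCP z of 0.140, against 0.144 expected, with 16 N. I ease off and release.

Call:
apply_moves(targets=[[0,-0.2,0,0,255],[0,-0.2,0,0,255],[0,-0.2,0,0,190],[0,-0.2,0,0,150],[0,-0.2,0,0,120]])

```text
time_s: 14.65
ee_pos: [0.4731, 0.2318, 0.1389]
eef_rot: [-0.105, -0.699, 0.699, 0.106]
ft_force: [0.8, -0.6, 0.7]
grip_width: 0.0453
```

Call:
apply_moves(targets=[[0,-0.2,0,0,90],[0,-3,0,0,90],[0,-6,0,0,90],[0,-10,0,0,90],[0,-14,0,0,90]])

```text
time_s: 15.15
ee_pos: [0.4728, 0.2318, 0.2804]
eef_rot: [-0.105, -0.699, 0.699, 0.106]
ft_force: [1.4, 0.1, 0.7]
grip_width: 0.0551
```

Call:
apply_moves(targets=[[0,-2,2,0,90],[3,-2,6,0,90],[6,-2,10,0,90],[6,-2,14,0,90],[6,-2,14,0,90]])

```text
time_s: 15.65
ee_pos: [0.3729, 0.1114, 0.2992]
eef_rot: [-0.107, -0.698, 0.7, 0.107]
ft_force: [1.2, -0.1, 0.0]
grip_width: 0.0558
```

```bash
python3 -c "
from h import *
import cv2
go([.474,.2307,.144])
i=get_image('top');j=get_image('scene')
cv2.imwrite('pics/j10.png',j[...,::-1]);cv2.imwrite('pics/t10.png',i[...,::-1])
f=lambda a,y,x:cv2.resize(a[y:y+150,x:x+200],(400,300),interpolation=2)
cv2.imwrite('pics/c10.png',np.vstack([np.hstack([f(i,150,60),f(j,70,240)]),np.hstack([f(i,120,250),f(j,110,100)])])[...,::-1])
"
```

```text
t 15.65 pos [0.3729 0.1114 0.2992] d cm [ -6.05  15.49 -14.46] spin -0.007 F [ 1.2 -0.1  0. ] w 0.0558
```

View pics/c10.png

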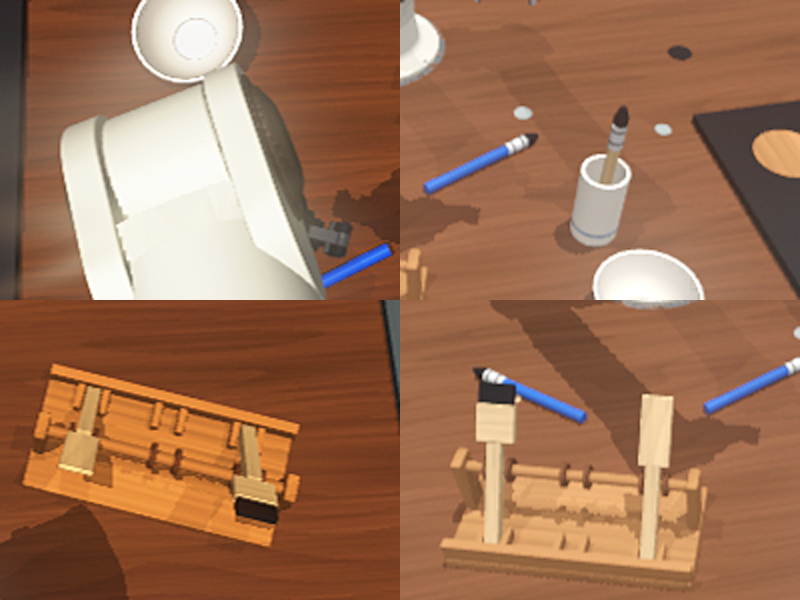

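The final view shows the brush standing hair up in the upright jar, tip at scene crop (622,112) and jar at (600,200). Both bystanders are in their slots and the arm is clear. I check that it is at rest, then hand in.

```bash
python3 -c "
from h import *
for k in range(6):i=get_image('scene')
import cv2
a=cv2.imread('pics/j10.png')[110:200,310:370].astype(int);print('change near jar',np.abs(a-i[110:200,310:370,::-1]).mean())
b=cv2.imread('pics/scene0.png')[145:240,:].astype(int);c=i[145:240,:,::-1]
for n,s in(('flat',slice(138,162)),('spatula',slice(217,240))):print(n,np.abs(b[:,s]-c[:,s]).mean())
print(sign_off())"
```

```text
change near jar 2.624814814814815
flat 1.4596491228070176
spatula 4.7434019832189165
the job is handed in; nothing more can be done
None
```

The round brush now stands hair up in the tall jar, and the job is handed in at about 16 s of the 38 s allowed. I lowered it in the grip until the foot touched the jar's floor, eased off, let go and moved the arm clear.

- **Failed first try:** My first grip was about 12 mm off the brush's axis, because I had measured points on its surface. The brush slipped out of the fingers and dropped back into the rest. I measured again, gripped the ferrule at its centre and swung the brush upright against the stop strip.
- **Touchdown:** The foot met the floor at a tool height of 0.140 m, with 16 N at contact. I had expected 0.144 m.
- **Last picture:** It shows the jar upright with the brush in it, and the flat brush and spatula in their slots.
- **Not measured:** I did not measure the final lean. The jar's opening and depth limit it to about 19°, against the 25° allowed.
- **At rest:** Two pictures 0.3 s apart changed by 2.6 grey levels on average around the jar. I took this as noise or a moving shadow, but did not confirm it.
- **Bystanders:** Compared with the first picture, the flat brush area changed by 1.5 grey levels and the spatula area by 4.7. I put the spatula's figure down to shadow, as it looked in place, but did not check that further.

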